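# Hang the lift-off shield gate and shut it

### The arm

A 6-joint arm with a two-finger parallel gripper is mounted at the origin on a cart in front of the work surface, level with it; the furniture and walls round the work are solid. World frame = base frame: x ahead of the robot, y to its left, z up, the work surface at z = 0. Lengths are in m, angles in rad, forces in N, time in s.
With the tool pointing down it reaches from about 0.325 to 0.9 m from the base axis. Payload 6.1 kg.
Tool frame: the origin (TCP) lies midway between the tips of the shut fingers; the grasp point (between the pads) lies 19 mm behind it; z points along the fingers, y is the line along which they close (so a half turn about z gives the same grasp; the last joint's range is limited). The gripper opens to 85 mm and grips with 20 to 120 N. Pads are 22 mm wide; open, the fingers measure 114 mm over their backs; the gripper's body (76 mm by 85 mm) begins 54 mm behind the grasp point. The pads swing forward as they close: fully open they stand 13 mm farther back than shut.
Start: joints at [1.038, 0.22, 1.526, -0, 1.395, -0.126], TCP at [0.247, 0.574, 0.231] pointing down, gripper open.
Joint ranges: [-2.98, 2.98], [-0.91, 2.08], [0.09, 2.57], [-1.24, 4.39], [0.2, 2.65], [-2.68, 2.68]. Speed limits (rad/s): [2.57, 2.57, 3.01, 3.14, 3.14, 3.14].

### API

Orientations are given as a unit quaternion [x, y, z, w].
In Python, from plant import bot, imaging, order, spotter gives the robot as it stands.
- The arm moves only by the tool servo_tool, never from a script. Its argument "deltas" is a list of rows, each an object with "dr": the turn, a rotation vector about the tool's x, y, z in rad, a list of three; "slide": the shift along the tool's x, y, z in mm, a list of three; "gripper": the opening, from -1 (shut) to 1 (fully open), so that 0 is half open. A call has 1 to 8 rows; each row is the pose to reach, as a shift and turn from the pose commanded when the call began, along the tool's axes at that moment; what a row does not reach only later rows make up. A row lasts 1/10 s, in which the tool goes at most 50 mm and 8.59 degrees, less where a joint would pass 70% of its speed; a pose out of reach is approached as far as the arm can. A call with a gripper value outside its range is refused whole. The fingers move at their own pace and stop on an object; "grip_force" is the grip in N (left out, the last holds). Time passes only in rows, so rows that repeat a pose let the fingers close. It gives the time, the measured TCP pose, the force, the opening and the grip force at its end, in the units of the state.
- bot.read_state(): the state, without advancing time (a new reading comes with each control period).
- imaging.grab_frame(name): name is "scene" or "top" or "wrist"; returns (picture, depth): 400x640x3 uint8, blue, green, red; 400x640 float32, m along the optical axis (not along the pixel's ray), 0 where there is no reading.
- imaging.camera_model(name): a dict with "fx", "fy", "cx", "cy" (pixels), "position" and "rotation" of the camera in the world. Camera axes: x right, y down, z forward; pixel columns grow to the right and rows downward; lengths in m; the calibration is good to about 2 mm. The wrist camera is an equidistant fisheye: a pixel r from the principal point sees the ray r / f radians off the axis. A picture is of the moment at which its call begins: read the wrist's pose just before it. camera_model takes no time and is no camera call; for the wrist camera it gives the pose at the moment of the call.
- order.finish_job(): hands the job in; it is judged then, once.
Trained networks look in the newest picture that a camera, given by its name, has taken for a name from the list of things; names that differ only in an ending like _2 or _b are one class to them, and where a whole thing is asked for, a point or a joint stands for the part that bears it (a point fixed in the world has none). Each returns a list of dicts, best first, with "score" (0 to 1); they miss things now and then, are a little off and sometimes report something else, mostly with a low value. They report only what shows in the picture. A call takes as long as a camera call.
- spotter.spot_in(camera, query): "rect" ([left, top, width, height] in pixels, round what is visible of it).
- spotter.masks_of(camera, query): "mask" (400x640 bool, what is visible of it) and "rect" ([left, top, width, height] in pixels, round what is visible of it).
The state is a dict: "time": time; "joint_pos": joint angles; "qvel": joint speeds; "joint_torque": joint torques, N m; "tcp_pos": TCP position; "orientation": TCP orientation; "ft_force": force on the tool from outside, world axes, zero at the start; "torque": the same for the moment, N m; "grip_width": opening from 0.0 (shut) to 1.0 (fully open); "finger_force": force on a finger pad.
Only numpy, scipy, OpenCV 4.12 (cv2) and the standard library are available. Lean on these libraries where they do the work, as an engineer would, in place of code of your own. Each camera call takes 0.05 s, during which the arm holds its last target. There are 200 camera calls.

### The job

Lift the steel shield gate out of its wooden rack and hang it on the two upright pins of the hinge frame: hold it standing wide open, pointing straight out from the front of the frame, and lower it gently until both knuckles have dropped over both pins and sit fully home. The pin post is clamped somewhere along its slot, so feel for the pins and never force the gate. Then let go, swing the gate shut under the keeper and against the stop post, and leave it so, without disturbing the mug or the steel cup.

Things in the scene. Friction and masses are not known exactly. Their poses are not given: they have to be found in the camera images.
- gate: Loose upright steel gate, 0.3-0.55 kg: leaf 148 mm long, 150 high, 8 thick, with a grip tab (36 wide, 8 thick, 44 tall) on its top edge. Origin: tab centre, 22 mm above the leaf's top edge, 172 above its lower edge. x along the leaf from hinge side to free end, y across it, z up. Hinge axis at x = -80 mm; leaf from x = -66 to +82. Pinch the tab across y from above.
- knuckle (a point): Centre of the gate's upper knuckle, a tube 25 mm high, 19 outside, bore 12.4, on the hinge axis: 80 mm from the tab centre along gate -x and 39.5 below it. Axes as the gate's. When home it is 157.5 mm above the bench.
- knuckle_low (a point): Centre of the gate's lower knuckle: same tube, on the same axis 105 mm below the upper one (52.5 mm above the bench when home).
- hinge_frame: Fixed steel hinge frame. Origin on the bench below the nominal pin axis, z up. Two upright pins (10 mm dia, 22 long, last 3 tapered to 8) on one vertical axis: shoulders 40 and 145 mm above the bench, tips 62 and 167. That axis is at frame x = 0 but anywhere from y = -20 to +20 mm: this reading does not show it. Hang open: gate x along frame -x. Gate home: tab centre 197 mm up.
- slot (a point): Middle of the slot (along frame y) in the 10 mm base plate, 34 mm behind (+x) the nominal pin axis. The post that carries both pins on arms reaching to frame -x (arms 14 wide, upper one 133-145 mm up, post face 30 mm behind the pin axis) is clamped in it, up to 20 mm either way, and does not give. Axes as the frame's.
- stop (a point): Front face of the fixed stop post (16 mm wide, 100 mm up), at frame x = +5, y = -138 mm. The shut gate has its x axis along frame -y and its leaf against this face. The gate turns freely on the pins; pushed by its tab it swings from open (free end to frame -x) a quarter turn, counterclockwise from above, to shut.
- keeper (a point): Underside of the keeper, a 16 mm wide tongue on top of the stop post, reaching to frame x = -24 mm, 190 mm above the bench: 15 above the top edge of a leaf that is home, which swings in beneath it. With the leaf under it the gate can be neither put on nor taken off.
- rack: Fixed wooden rack, 120 x 90 mm, 52 high, with an open-topped groove along its x axis, 11 mm wide, its floor 12 mm above the bench, in which the gate is parked upright. Origin on the bench under its middle. Lift the gate straight up at least 45 mm to clear it.
- mug: Bystander: pale mug, 82 mm diameter, 94 high, origin under its middle.
- steel_cup: Bystander: dark steel cup, 66 mm diameter, 38 high, origin under its middle.

How it is judged:
On the way, in this order (a step that is already met when the one before it is completed fails the run):
1. the gate is lifted clear of the rack: its tab centre is higher than 0.235 m (height (world z) of gate above 0.235 m), for 0.1 s.
2. the gate hangs home on both pins while standing open by more than about 55 degrees (height (world z) of knuckle between 0.1545 and 0.1605 m and angle between gate's own z axis and vertical below 0.06 rad and horizontal distance between knuckle and hinge_frame below 0.023 m and x of gate in the frame of hinge_frame below -0.065 m and contact force between gate and hinge_frame above 0.5 N), for 0.2 s.
At the end, for the whole second after the job is handed in: The gate hangs upright (within 0.06 rad) on both pins, fully home on the shoulders (within 3 mm), shut under the keeper within about 6 degrees (tab centre no more than 9 mm short of the frame's line), at rest (height (world z) of knuckle between 0.1545 and 0.1605 m and angle between gate's own z axis and vertical below 0.06 rad and horizontal distance between knuckle and hinge_frame below 0.023 m and x of gate in the frame of hinge_frame above -0.009 m and y of gate in the frame of hinge_frame below -0.05 m and linear speed of gate below 0.02 m/s); the robot touches nothing.
It fails at once if the gate is pressed, dropped or slammed on the hinge frame with more than 40 N (contact force between gate and hinge_frame above 40 N).
It fails at once if the mug is moved by more than 20 mm (distance of mug from where it was at the start of the episode above 0.02 m).
It fails at once if the steel cup is moved by more than 20 mm (distance of steel_cup from where it was at the start of the episode above 0.02 m).
It also fails if it takes over 64 s, if anything falls off the work surface, if the arm or the gripper's body presses on something with over 40 N, if the wrist force passes 120 N, or if a joint passes its speed limit or range.

## Working session

There is one attempt and no reset: what is moved stays moved. The work goes in short steps, Python scripts to look and compute and a tool call to move; the robot and the scene stay as the last step left them, time stands still between calls to the robot, and variables do not carry over. Pictures are saved under pics/ and viewed, at most 10 in all, crops included, and the job is handed in when it is done.

Besides the shell and the picture viewer there is one more tool, called after "Request:" as name(argument=value, ...) on one line, values as JSON. servo_tool: Moves the arm, as the interface text tells. Its arguments: {"type":"object","properties":{"deltas":{"type":"array"},"grip_force":{"type":"number"}},"required":["deltas"]}

```bash
ls; mkdir -p pics
cat > h.py <<'E'
import numpy as np, cv2
from plant import bot, imaging, order, spotter
def cloud(name):
    c=imaging.camera_model(name); im,d=imaging.grab_frame(name)
    R=np.array(c["rotation"]); 
    if R.size==4:
        from scipy.spatial.transform import Rotation; R=Rotation.from_quat(R).as_matrix()
    v,u=np.mgrid[:400,:640]
    P=np.stack([(u-c["cx"])/c["fx"]*d,(v-c["cy"])/c["fy"]*d,d],-1)@R.T+np.array(c["position"])
    P[d==0]=np.nan
    return im,d,P
E
python3 - <<'E'
from h import *
print(bot.read_state())
for n in ("scene","top"):
    print(n,imaging.camera_model(n))
    im,d,P=cloud(n); cv2.imwrite(f"pics/{n}0.png",im); np.save(f"{n}0.npy",P)
    for q in ("gate","hinge_frame","rack","mug","steel_cup"):
        for m in spotter.masks_of(n,q)[:2]:
            k=m["mask"]; p=P[k]; p=p[~np.isnan(p[:,0])]
            print(n,q,round(m["score"],2),m["rect"],len(p),np.median(p,0).round(3) if len(p) else '',np.percentile(p,[2,98],axis=0).round(3).tolist() if len(p) else '')
E
```

```text
pics
{'time': 0.0, 'joint_pos': array([ 1.03789166e+00,  2.21222004e-01,  1.52762690e+00,  1.68147681e-05,
        1.39470539e+00, -1.26096379e-01]), 'qvel': array([-0.00045645, -0.00037923, -0.0004904 , -0.00063533, -0.00094829,
       -0.00103558]), 'joint_torque': array([ 1.76421763e-04, -4.96907544e+01, -3.89387941e+01, -1.81437263e-04,
        1.11469769e-02,  1.62193485e-07]), 'tcp_pos': array([0.24698256, 0.57346225, 0.23019345]), 'orientation': array([ 2.02005816e-01,  9.79383831e-01, -9.25380133e-04, -3.25195810e-04]), 'ft_force': array([-0.50588931,  0.16976739, -0.15305121]), 'torque': array([-0.0114871 , -0.00137085, -0.00022624]), 'finger_force': 0.0, 'grip_width': 1.001350156193783}
scene {'fx': 436.1920578963585, 'fy': 436.1920578963585, 'cx': 319.05275099538636, 'cy': 204.0104301217096, 'position': array([-0.29103143, -0.72321099,  1.0556436 ]), 'rotation': array([ 0.81334881, -0.3881972 ,  0.17586646, -0.39602731])}
scene hinge_frame 0.98 [323.0, 214.6, 62.8, 76.3] 1904 [ 0.532 -0.155  0.013] [[0.483, -0.271, 0.002], [0.604, -0.04, 0.198]]
scene mug 0.79 [245.9, 223.
[... 678 characters left out ...]
top gate 0.91 [204.2, 203.0, 16.7, 56.2] 586 [0.476 0.35  0.113] [[0.396, 0.337, -0.001], [0.561, 0.387, 0.207]]
top hinge_frame 0.73 [323.8, 192.8, 75.1, 43.2] 1490 [ 0.535 -0.135  0.011] [[0.485, -0.265, 0.002], [0.606, -0.037, 0.198]]
top rack 0.95 [202.9, 219.8, 30.0, 35.1] 513 [0.465 0.327 0.015] [[0.412, 0.304, 0.003], [0.527, 0.391, 0.056]]
top rack 0.68 [324.8, 195.2, 72.3, 41.4] 1544 [ 0.535 -0.132  0.011] [[0.484, -0.268, 0.002], [0.607, -0.037, 0.198]]
top mug 0.9 [266.0, 251.3, 32.8, 23.5] 572 [0.385 0.133 0.044] [[0.345, 0.078, 0.003], [0.419, 0.172, 0.098]]
top steel_cup 0.62 [390.6, 160.3, 18.1, 24.7] 288 [ 0.701 -0.284  0.007] [[0.668, -0.312, -0.003], [0.728, -0.252, 0.041]]
```

Run:
```python
import cv2,numpy as np
a=cv2.imread("pics/scene0.png");b=cv2.imread("pics/top0.png")
a1=cv2.resize(a[150:300,190:450],(780,450),interpolation=cv2.INTER_CUBIC)
cv2.imwrite("pics/sc1.png",a1)
b1=cv2.resize(b[150:290,190:420],(800,487),interpolation=cv2.INTER_CUBIC)
cv2.imwrite("pics/tc1.png",b1)
P=np.concatenate([np.load(n+"0.npy").reshape(-1,3) for n in("top","scene")])
P=P[~np.isnan(P[:,0])]
def show(lo,hi,box,name):
    m=np.all((P>[box[0],box[2],lo])&(P<[box[1],box[3],hi]),1);q=P[m]
    print(name,len(q),q.mean(0).round(4) if len(q) else '',np.percentile(q,[1,99],axis=0).round(3).tolist() if len(q) else '')
    return q
for (lo,hi) in((.16,.18),(.06,.15),(.182,.23)):
    q=show(lo,hi,(.36,.6,.3,.42),f"gate {lo}")
    if len(q)>5: print(cv2.fitLine(q[:,:2].astype(np.float32),cv2.DIST_HUBER,0,.001,.001).ravel())
q=show(.005,.02,(.4,.7,-.35,0),"plate"); 
r=cv2.minAreaRect(q[:,:2].astype(np.float32)*1000);print(r)
for lo,hi in((.04,.1),(.1,.135),(.135,.15),(.15,.18),(.18,.22)): show(lo,hi,(.4,.65,-.35,0),f"frame {lo}")
q=show(.045,.06,(.38,.56,.28,.42),"rack");print(cv2.minAreaRect(q[:,:2].astype(np.float32)*1000))
```

```text
gate 0.16 171 [0.4711 0.3484 0.1652] [[0.395, 0.336, 0.16], [0.549, 0.366, 0.179]]
[0.9940165  0.10922958 0.44553688 0.34509632]
gate 0.06 881 [0.4689 0.348  0.1052] [[0.395, 0.336, 0.061], [0.556, 0.362, 0.149]]
[0.9919133 0.1269173 0.4689136 0.34804  ]
gate 0.182 105 [0.4742 0.3484 0.199 ] [[0.456, 0.342, 0.183], [0.493, 0.356, 0.213]]
[0.9992974  0.03747923 0.4750745  0.3479361 ]
plate 3233 [ 0.5468 -0.1561  0.0098] [[0.407, -0.338, 0.005], [0.695, -0.006, 0.019]]
((549.9780883789062, -174.82815551757812), (299.4921569824219, 349.00042724609375), 0.1078333929181099)
frame 0.04 254 [ 0.5502 -0.1449  0.0668] [[0.515, -0.229, 0.04], [0.592, -0.073, 0.099]]
frame 0.1 130 [ 0.5472 -0.1626  0.1186] [[0.516, -0.229, 0.1], [0.59, -0.078, 0.135]]
frame 0.135 168 [ 0.5587 -0.1074  0.1436] [[0.518, -0.228, 0.136], [0.591, -0.07, 0.149]]
frame 0.15 104 [ 0.537 -0.165  0.162] [[0.517, -0.23, 0.15], [0.591, -0.073, 0.179]]
frame 0.18 168 [ 0.5119 -0.2173  0.1964] [[0.489, -0.23, 0.181], [0.533, -0.203, 0.204]]
rack 409 [0.4794 0.3398 0.0519] [[0.399, 0.321, 0.045], [0.559, 0.365, 0.06]]
((480.2181091308594, 339.1001281738281), (165.97802734375, 35.7829704284668), 8.898618698120117)
```

View pics/sc1.png

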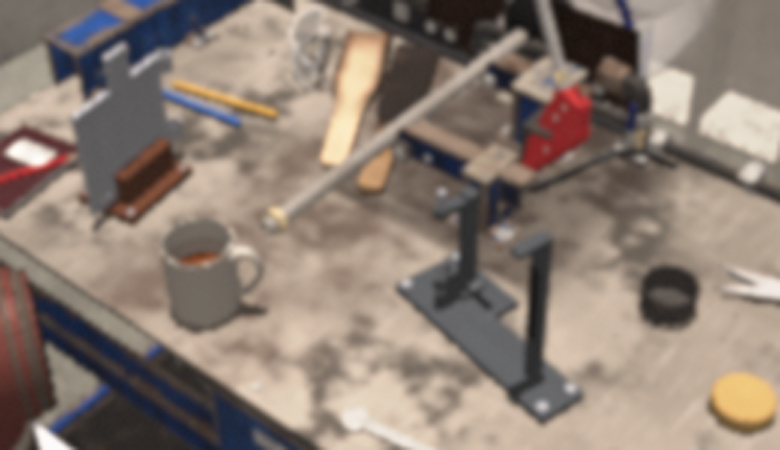

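View pics/tc1.png

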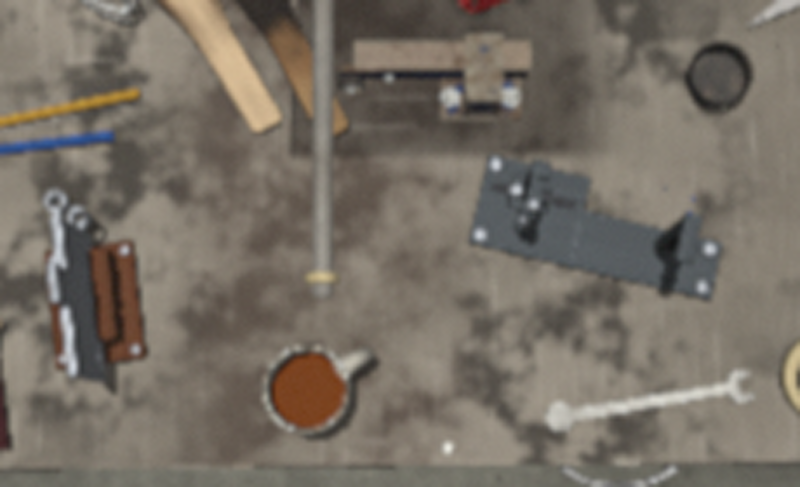

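The scene crop shows the gate in its rack (85-165, 45-225), knuckles at the far end. The mug is at (205,275), the frame with its pin arm at (460,200) and keeper at (530,245), and the cup at (670,295). A grey pole hangs between rack and frame. The top crop agrees: knuckle at (55,200), pin post at about (525,200), stop at about (680,250). Next I'll measure the pole height and fit the frame accurately.

Run:
```python
from h import *
Pt=np.load("top0.npy");Ps=np.load("scene0.npy")
# pole in top image: crop scale 800/230
s=230/800
for (u,v) in((322,60),(322,120),(322,200),(322,250),(322,278)):
    x,y=int(190+u*s),int(150+v*s); print("pole",Pt[y-1:y+2,x-1:x+2].reshape(-1,3)[np.nanargmax(Pt[y-1:y+2,x-1:x+2,2])].round(3))
# tall things
A=np.concatenate([Pt.reshape(-1,3),Ps.reshape(-1,3)]);A=A[~np.isnan(A[:,0])]
m=(A[:,2]>.22)&(A[:,0]>.2)&(A[:,0]<.95)&(abs(A[:,1])<.75)
B=A[m]; 
H,xe,ye=np.histogram2d(B[:,0],B[:,1],bins=[np.arange(.2,1,.1),np.arange(-.7,.75,.1)])
print(H.astype(int)); print(np.percentile(B[:,2],[5,50,95,100]))
# plate
im=cv2.imread("pics/top0.png")
k=np.zeros((400,640),bool);k[180:245,318:405]=1
hsv=cv2.cvtColor(im,cv2.COLOR_BGR2HSV)
dark=k&(hsv[...,2]<105)&(Pt[...,2]>.004)&(Pt[...,2]<.016)
q=Pt[dark];print(len(q));r=cv2.minAreaRect(q[:,:2].astype(np.float32)*1000);print(r,cv2.boxPoints(r))
np.save("plate.npy",q)
for P,n in((Pt,'top'),(Ps,'scene')):
    for lo,hi in((.13,.15),(.15,.172),(.185,.21)):
        m=(P[...,2]>lo)&(P[...,2]<hi)&(P[...,0]>.45)&(P[...,0]<.65)&(P[...,1]<-.03)&(P[...,1]>-.3)
        print(n,lo);print(P[m].round(3)[::max(1,m.sum()//25)].tolist())
```

```text
pole [0.706 0.126 0.07 ]
pole [0.645 0.122 0.075]
pole [0.566 0.122 0.072]
pole [0.519 0.125 0.067]
pole [0.491 0.121 0.075]
[[   0    0    0    0    0    0    0    0    0    0  209 1200 3671  243]
 [   0    0    0    0    0    0    0    0    0    0    0    0  210    0]
 [   0    0    0    0    0    0    0    0    0    0    0    0    0    0]
 [   0    0    0    0    0    0    0    0    0    0    0    0    0    0]
 [   0    0    0    0    0    0    0    0    0    0    0    0    0    0]
 [   0    0    0    0    0    0    0    0    0    0    0    0    0    0]
 [   0    0    0    0    0    0   81  310    0    0    0    0    0    0]]
[0.29402492 0.58862512 0.62932502 0.63930143]
1173
((557.6419677734375, -145.2744598388672), (286.54986572265625, 228.43881225585938), 89.68290710449219) [[ 442.63138   -287.91507  ]
 [ 671.0667    -289.17932  ]
 [ 672.6526      -2.63385  ]
 [ 444.21722     -1.3695984]]
top 0.13
[[0.59, -0.08, 0.146], [0.588, -0.081, 0.142], [0.587, -0.087, 0.146], [0.586, -0.096, 0.15], [0.584, -0.083, 0.145], [0.583, -0.093, 0.149], [0.58, -0.083, 0.15], [0.58, -0.093, 0.14
[... 3362 characters left out ...]
0.155], [0.525, -0.229, 0.152]]
scene 0.185
[[0.532, -0.214, 0.199], [0.528, -0.216, 0.199], [0.535, -0.223, 0.198], [0.522, -0.217, 0.2], [0.529, -0.223, 0.198], [0.513, -0.213, 0.2], [0.517, -0.221, 0.202], [0.526, -0.225, 0.198], [0.502, -0.209, 0.202], [0.513, -0.213, 0.196], [0.518, -0.22, 0.197], [0.524, -0.226, 0.196], [0.497, -0.206, 0.2], [0.503, -0.212, 0.199], [0.51, -0.218, 0.197], [0.518, -0.224, 0.195], [0.526, -0.229, 0.192], [0.493, -0.209, 0.2], [0.499, -0.215, 0.2], [0.508, -0.22, 0.196], [0.518, -0.224, 0.191], [0.529, -0.227, 0.185], [0.496, -0.211, 0.196], [0.5, -0.219, 0.197], [0.509, -0.223, 0.193], [0.492, -0.213, 0.196], [0.497, -0.22, 0.196], [0.489, -0.219, 0.197]]
```

```bash
cat >> h.py <<'E'
from scipy.spatial.transform import Rotation as Rn
def pose(yaw_deg):  # tool down, tool x at yaw
    a=np.radians(yaw_deg); x=[np.cos(a),np.sin(a),0]; z=[0,0,-1]; y=np.cross(z,x)
    return Rn.from_matrix(np.column_stack([x,y,z]))
def delta(pos,yaw):
    s=bot.read_state(); R=Rn.from_quat(s["orientation"])
    print("t",round(s["time"],2),"tcp",s["tcp_pos"].round(4),"yaw",round(np.degrees(np.arctan2(*R.as_matrix()[[1,0],0])),2),"F",s["ft_force"].round(1),"T",s["torque"].round(2),"gw",round(s["grip_width"],3))
    print(" -> slide",(R.inv().apply(np.array(pos)-s["tcp_pos"])*1000).round(1).tolist(),"dr",(R.inv()*pose(yaw)).as_rotvec().round(4).tolist())
E
python3 - <<'E'
from h import *
delta([.4745,.349,.235],187.2)
im=cv2.imread("pics/top0.png");Pt=np.load("top0.npy")
hsv=cv2.cvtColor(im,cv2.COLOR_BGR2HSV)
m=((hsv[...,2]<110)&(hsv[...,1]<90)).astype(np.uint8); m[:190]=0;m[:,:322]=0;m[:,402:]=0;m[245:]=0
print(hsv[215,360],hsv[230,350])
n,l,st,c=cv2.connectedComponentsWithStats(m); i=1+np.argmax(st[1:,4]); print(st[i])
q=Pt[(l==i)&(Pt[...,2]<.016)&(Pt[...,2]>.004)]
r=cv2.minAreaRect(q[:,:2].astype(np.float32)*1000);print(r,cv2.boxPoints(r).round(0).tolist())
E
```

```text
t 0.6 tcp [0.2473 0.574  0.2313] yaw 156.69 F [0.3 0.1 0.4] T [0.05 0.02 0.01] gw 1.003
 -> slide [-297.7, -116.7, -3.7] dr [0.0001, 0.0, -0.5325]
[100  24  96] [ 20  35 146]
[ 322  190   79   55 1956]
((542.8115234375, -150.3218231201172), (195.2195587158203, 257.02935791015625), 3.5353221893310547) [[437.0, -28.0], [453.0, -285.0], [648.0, -273.0], [632.0, -16.0]]
```

Request:
servo_tool(deltas=[{"slide":[-50,-20,-5],"dr":[0,0,-0.09],"gripper":1},{"slide":[-95,-37,-5],"dr":[0,0,-0.18],"gripper":1},{"slide":[-140,-55,-5],"dr":[0,0,-0.27],"gripper":1},{"slide":[-185,-73,-5],"dr":[0,0,-0.36],"gripper":1},{"slide":[-230,-90,-5],"dr":[0,0,-0.45],"gripper":1},{"slide":[-275,-108,-5],"dr":[0,0,-0.5325],"gripper":1},{"slide":[-298,-117,-5],"dr":[0,0,-0.5325],"gripper":1},{"slide":[-298,-117,-5],"dr":[0,0,-0.5325],"gripper":1}])

```text
time: 1.4
tcp_pos: [0.4772, 0.3459, 0.2364]
orientation: [-0.06, 0.998, -0.0, 0.0]
ft_force: [-0.1, -0.3, -0.3]
grip_width: 1.0
finger_force: 0.0
```

Run:
```python
from h import *
delta([.4745,.349,.165],187.2)
c=imaging.camera_model("wrist"); print(c)
im,d=imaging.grab_frame("wrist"); cv2.imwrite("pics/w1.png",im)
R=np.array(c["rotation"]);R=Rn.from_quat(R).as_matrix() if R.size==4 else R
for q in("gate",):
    for m in spotter.masks_of("wrist",q)[:2]:
        v,u=np.nonzero(m["mask"]); dd=d[v,u]
        x=(u-c["cx"])/c["fx"];y=(v-c["cy"])/c["fy"];r=np.hypot(x,y)+1e-9;k=np.tan(r)/r
        P=np.stack([x*k*dd,y*k*dd,dd],-1)@R.T+c["position"]; P=P[dd>0]
        print(m["score"],m["rect"],np.percentile(P,[2,50,98],axis=0).round(3).tolist())
        T=P[P[:,2]>.19]; print("tab",len(T),T.mean(0).round(4),np.percentile(T,[2,98],axis=0).round(4).tolist())
        T=P[P[:,2]>.15]; 
        if len(T)>5: print(cv2.fitLine(T[:,:2].astype(np.float32),cv2.DIST_HUBER,0,.001,.001).ravel())
```

```text
t 1.4 tcp [0.4772 0.3459 0.2364] yaw -173.07 F [-0.1 -0.3 -0.3] T [ 0.01  0.04 -0.07] gw 1.0
 -> slide [2.3, 3.5, 71.4] dr [-0.0008, 0.0008, -0.0046]
{'fx': 309.70691628693146, 'fy': 309.70691628693146, 'cx': 322.34473184752915, 'cy': 198.07809914188005, 'position': array([0.39745683, 0.33547096, 0.37971272]), 'rotation': array([0.65418441, 0.73914432, 0.11999121, 0.10635105])}
0.85 [321.0, 97.6, 19.4, 203.0] [[0.399, 0.339, 0.024], [0.467, 0.351, 0.163], [0.562, 0.369, 0.207]]
tab 766 [0.4739 0.3513 0.2052] [[0.4589, 0.3466, 0.1925], [0.4925, 0.3566, 0.2077]]
[0.99154234 0.12978348 0.50200975 0.35503593]
```

View pics/w1.png

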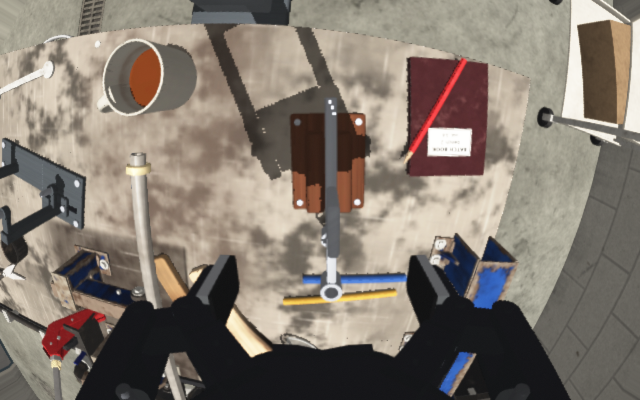

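Request:
servo_tool(deltas=[{"slide":[0,1.5,20],"dr":[0,0,-0.004],"gripper":1},{"slide":[0,1.5,45],"dr":[0,0,-0.004],"gripper":1},{"slide":[0,1.5,69],"dr":[0,0,-0.004],"gripper":1},{"slide":[0,1.5,69],"dr":[0,0,-0.004],"gripper":1},{"slide":[0,1.5,69],"dr":[0,0,-0.004],"gripper":1}])

```text
time: 2.0
tcp_pos: [0.4735, 0.351, 0.1674]
orientation: [-0.066, 0.998, -0.0, -0.0]
ft_force: [0.8, 0.5, 0.5]
grip_width: 1.001
finger_force: 0.0
```

Run:
```python
from h import *
delta([.475,.350,.166],187.2)
```

```text
t 2.0 tcp [0.4735 0.351  0.1674] yaw -172.48 F [0.8 0.5 0.5] T [ 0.05 -0.01 -0.02] gw 1.001
 -> slide [-1.4, -1.2, 1.4] dr [-0.0001, -0.0009, 0.0057]
```

Request:
servo_tool(deltas=[{"slide":[-1.4,-1,1],"dr":[0,0,0],"gripper":0},{"slide":[-1.4,-1,1],"dr":[0,0,0],"gripper":-1},{"slide":[-1.4,-1,1],"dr":[0,0,0],"gripper":-1},{"slide":[-1.4,-1,1],"dr":[0,0,0],"gripper":-1},{"slide":[-1.4,-1,1],"dr":[0,0,0],"gripper":-1},{"slide":[-1.4,-1,1],"dr":[0,0,0],"gripper":-1}], grip_force=80)

```text
time: 2.6
tcp_pos: [0.4762, 0.3498, 0.1668]
orientation: [-0.065, 0.998, 0.001, 0.0]
ft_force: [0.7, 0.9, -0.1]
grip_width: 0.086
finger_force: 79.0
```

Run:
```python
from h import *
delta([.475,.350,.166],187.2); print(bot.read_state()["finger_force"])
```

```text
t 2.6 tcp [0.4762 0.3498 0.1668] yaw -172.58 F [ 0.7  0.9 -0.1] T [ 0.38 -0.06  0.02] gw 0.086
 -> slide [1.2, 0.4, 0.8] dr [0.0012, 0.0008, 0.0039]
79.01764512062073
```

Request:
servo_tool(deltas=[{"slide":[0,0,-15],"dr":[0,0,0],"gripper":-1},{"slide":[0,0,-35],"dr":[0,0,0],"gripper":-1},{"slide":[0,0,-60],"dr":[0,0,0],"gripper":-1},{"slide":[0,0,-85],"dr":[0,0,0],"gripper":-1},{"slide":[0,0,-105],"dr":[0,0,0],"gripper":-1},{"slide":[0,0,-115],"dr":[0,0,0],"gripper":-1},{"slide":[0,0,-115],"dr":[0,0,0],"gripper":-1}])

```text
time: 3.3
tcp_pos: [0.4766, 0.3495, 0.2831]
orientation: [-0.065, 0.998, 0.0, 0.001]
ft_force: [1.0, 0.1, -4.0]
grip_width: 0.086
finger_force: 78.6
```

Run:
```python
from h import *
delta([.405,-.042,.282],165)
```

```text
t 3.3 tcp [0.4766 0.3495 0.2831] yaw -172.57 F [ 1.   0.1 -4. ] T [-0.02 -0.04 -0.  ] gw 0.086
 -> slide [121.6, -378.9, 0.6] dr [0.0011, 0.0024, 0.3914]
```

Request:
servo_tool(deltas=[{"slide":[6,-19,0],"dr":[0,0,0.03],"gripper":-1},{"slide":[19,-59,0],"dr":[0,0,0.08],"gripper":-1},{"slide":[32,-100,0],"dr":[0,0,0.13],"gripper":-1},{"slide":[45,-142,0],"dr":[0,0,0.18],"gripper":-1},{"slide":[58,-184,0],"dr":[0,0,0.23],"gripper":-1},{"slide":[71,-226,0],"dr":[0,0,0.28],"gripper":-1},{"slide":[84,-266,0],"dr":[0,0,0.33],"gripper":-1},{"slide":[95,-300,0],"dr":[0,0,0.38],"gripper":-1}])

```text
time: 4.1
tcp_pos: [0.419, 0.0377, 0.2797]
orientation: [0.126, 0.992, -0.0, -0.001]
ft_force: [1.4, 0.2, -3.6]
grip_width: 0.083
finger_force: 79.0
```

Run:
```python
from h import *
delta([.405,-.042,.282],165)
```

```text
t 4.1 tcp [0.419  0.0377 0.2797] yaw 165.51 F [ 1.4  0.2 -3.6] T [-0.09 -0.11 -0.02] gw 0.083
 -> slide [-6.3, -80.7, -2.2] dr [-0.0011, -0.0024, 0.0089]
```

Request:
servo_tool(deltas=[{"slide":[-2,-30,-2],"dr":[0,0,0.005],"gripper":-1},{"slide":[-4,-60,-2],"dr":[0,0,0.009],"gripper":-1},{"slide":[-6,-75,-2],"dr":[0,0,0.009],"gripper":-1},{"slide":[-6,-75,-2],"dr":[0,0,0.009],"gripper":-1},{"slide":[-6,-75,-2],"dr":[0,0,0.009],"gripper":-1}])

```text
time: 4.6
tcp_pos: [0.4072, -0.0345, 0.2822]
orientation: [0.13, 0.992, 0.0, -0.001]
ft_force: [0.7, -0.1, -4.7]
grip_width: 0.086
finger_force: 79.2
```

```bash
cat >> h.py <<'E'
def wcloud():
    c=imaging.camera_model("wrist"); im,d=imaging.grab_frame("wrist")
    R=np.array(c["rotation"]);R=Rn.from_quat(R).as_matrix() if R.size==4 else R
    v,u=np.mgrid[:400,:640]
    x=(u-c["cx"])/c["fx"];y=(v-c["cy"])/c["fy"];r=np.hypot(x,y)+1e-9;k=np.tan(np.minimum(r,1.5))/r
    P=np.stack([x*k*d,y*k*d,d],-1)@R.T+c["position"]; P[d==0]=np.nan
    return im,d,P,c
E
python3 - <<'E'
from h import *
delta([.405,-.042,.282],165)
im,d,P,c=wcloud(); cv2.imwrite("pics/w2.png",im); np.save("w2.npy",P)
im2=cv2.resize(im[180:360,220:460],(800,600),interpolation=cv2.INTER_CUBIC);cv2.imwrite("pics/w2c.png",im2)
E
```

```text
t 4.6 tcp [ 0.4072 -0.0345  0.2822] yaw 165.07 F [ 0.7 -0.1 -4.7] T [ 0.01 -0.03 -0.07] gw 0.086
 -> slide [0.2, -7.8, 0.2] dr [0.0004, -0.0022, 0.0013]
```

View pics/w2.png

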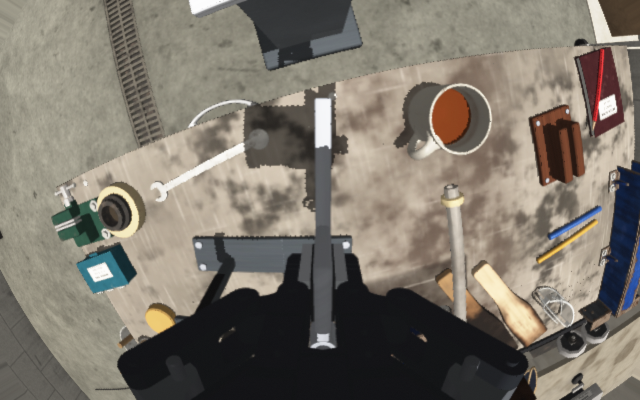

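Run:
```python
from h import *
P=np.load("w2.npy")
s=bot.read_state(); R=Rn.from_quat(s["orientation"]); print(R.as_matrix().round(4).tolist())
Q=(P-s["tcp_pos"]); T=R.inv().apply(np.nan_to_num(Q.reshape(-1,3),nan=9)).reshape(P.shape) # tool frame (z down)
m=(abs(T[...,1])<.02)&(T[...,2]>-.03)&(T[...,2]<.06)&(T[...,0]<-.065)&(T[...,0]>-.1)
print("knuckle region",m.sum()); q=T[m]; 
vv,uu=np.nonzero(m)
if len(q): print(np.c_[uu,vv,(q*1000).round(1)][::max(1,len(q)//30)].tolist())
m=(abs(T[...,1])<.02)&(T[...,2]<.025)&(T[...,2]>-.04)&(T[...,0]>.0)&(T[...,0]<.1); q=T[m];print("leaf top",len(q),np.percentile(q,[2,50,98],axis=0).round(4).tolist())
l=cv2.fitLine(q[:,:2].astype(np.float32),cv2.DIST_HUBER,0,.001,.001).ravel();print(l)
# plate front edge
im=cv2.imread("pics/w2.png");pts=[]
for u in range(205,300,3):
    col=P[225:250,u]; g=cv2.cvtColor(im,cv2.COLOR_BGR2GRAY)[225:250,u].astype(int)
    j=np.argmin(np.diff(g)); pts.append(P[225+j+1,u])
pts=np.array(pts);pts=pts[~np.isnan(pts[:,0])];print(np.median(pts[:,2]));l=cv2.fitLine(pts[:,:2].astype(np.float32),cv2.DIST_HUBER,0,.001,.001).ravel();print("edge",l,np.degrees(np.arctan2(l[1],l[0])))
# pin tip
for n in("top","scene"):
    A=np.load(n+"0.npy"); m=(A[...,2]>.153)&(A[...,2]<.175)&(abs(A[...,0]-.546)<.012)&(abs(A[...,1]+.079)<.012)
    v,u=np.nonzero(m);print(n,np.c_[u,v,(A[m]*1000).round(0)].astype(int).tolist())
```

```text
[[-0.9665, 0.2565, -0.0017], [0.2565, 0.9665, 0.0009], [0.0019, 0.0004, -1.0]]
knuckle region 411
[[312.0, 322.0, -76.1, -8.4, 34.4], [312.0, 325.0, -75.8, -8.3, 30.7], [335.0, 326.0, -77.7, 8.6, 31.6], [332.0, 328.0, -75.1, 6.2, 26.6], [335.0, 329.0, -76.8, 8.5, 27.3], [312.0, 331.0, -75.5, -8.1, 23.7], [314.0, 332.0, -73.9, -6.6, 21.0], [316.0, 333.0, -73.3, -5.2, 19.3], [330.0, 334.0, -73.3, 4.6, 18.2], [331.0, 335.0, -74.6, 5.3, 18.5], [332.0, 336.0, -74.3, 6.0, 17.1], [334.0, 337.0, -77.1, 7.5, 18.9], [333.0, 338.0, -75.5, 6.7, 16.3], [327.0, 339.0, -65.5, 2.3, 5.1], [313.0, 340.0, -76.2, -7.2, 14.9], [326.0, 340.0, -66.1, 1.6, 4.7], [312.0, 341.0, -76.1, -7.9, 13.8], [325.0, 341.0, -66.4, 1.0, 4.1], [311.0, 342.0, -76.4, -8.5, 13.2], [324.0, 342.0, -72.4, 0.4, 9.1], [310.0, 343.0, -77.5, -9.3, 13.2], [323.0, 343.0, -74.2, -0.3, 10.0], [309.0, 344.0, -79.6, -10.0, 14.3], [322.0, 344.0, -75.0, -1.0, 9.8], [309.0, 345.0, -78.5, -9.9, 12.2], [322.0, 345.0, -86.8, -1.0, 20.4], [335.0, 345.0, -76.9, 7.9, 10.6], [321.0, 346.0, -88.8, -1.7, 21.3], [334.0, 346.0, -77.1, 7.2, 9.8], [321.
[... 300 characters left out ...]
19661   0.49447373 -0.18365188] 76.40124
top [[342, 208, 548, -75, 165], [343, 208, 548, -78, 167], [344, 208, 548, -81, 168], [342, 209, 545, -75, 166], [343, 209, 545, -78, 163], [344, 209, 545, -82, 161], [342, 210, 542, -75, 162], [343, 210, 542, -78, 161], [344, 210, 542, -81, 162]]
scene [[336, 214, 548, -75, 167], [337, 214, 548, -79, 169], [338, 214, 549, -82, 169], [336, 215, 547, -76, 164], [337, 215, 543, -83, 169], [338, 215, 549, -82, 166], [336, 216, 545, -77, 162], [337, 216, 546, -81, 162], [338, 216, 548, -83, 163], [336, 217, 543, -79, 159], [337, 217, 547, -80, 157], [338, 217, 550, -82, 157], [336, 218, 542, -80, 157], [337, 218, 544, -82, 156], [338, 218, 546, -85, 157]]
```

View pics/w2c.png

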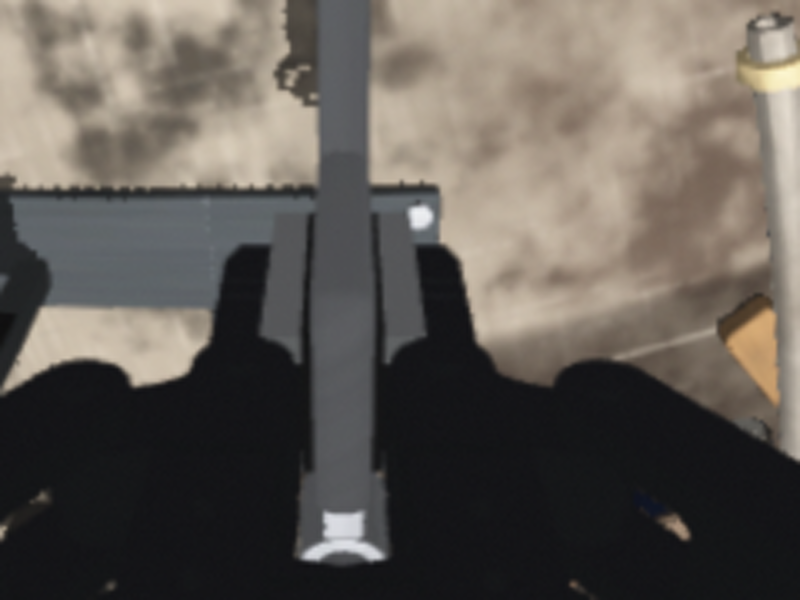

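Run:
```python
from h import *
delta([.430,-.0477,.209],166)
```

```text
t 4.65 tcp [ 0.4074 -0.0341  0.2824] yaw 165.13 F [ 0.2 -0.3 -4.6] T [ 0.01 -0.    0.02] gw 0.08
 -> slide [-25.5, -7.4, 73.3] dr [0.0004, -0.0019, -0.0151]
```

Request:
servo_tool(deltas=[{"slide":[-6,-2,15],"dr":[0,-0.001,-0.005],"gripper":-1},{"slide":[-13,-4,35],"dr":[0,-0.002,-0.01],"gripper":-1},{"slide":[-20,-6,55],"dr":[0,-0.002,-0.015],"gripper":-1},{"slide":[-25.5,-7.5,70],"dr":[0,-0.002,-0.015],"gripper":-1},{"slide":[-25.5,-7.5,73],"dr":[0,-0.002,-0.015],"gripper":-1},{"slide":[-25.5,-7.5,73],"dr":[0,-0.002,-0.015],"gripper":-1},{"slide":[-25.5,-7.5,73],"dr":[0,-0.002,-0.015],"gripper":-1}])

```text
time: 5.35
tcp_pos: [0.4309, -0.0479, 0.2111]
orientation: [0.121, 0.993, -0.0, 0.001]
ft_force: [0.6, -0.0, -4.2]
grip_width: 0.084
finger_force: 79.2
```

Run:
```python
from h import *
delta([.430,-.0477,.209],166)
im,d,P=cloud("scene"); cv2.imwrite("pics/s3.png",im); np.save("s3.npy",P)
imt,dt,Pt=cloud("top"); cv2.imwrite("pics/t3.png",imt); np.save("t3.npy",Pt)
a=cv2.resize(im[185:285,290:410],(600,500),interpolation=cv2.INTER_CUBIC)
cv2.imwrite("pics/s3c.png",a)
delta([.430,-.0477,.209],166)
for P,n in((P,"scene"),(Pt,"top")):
    m=(P[...,2]>.178)&(P[...,2]<.21)&(P[...,0]>.485)&(P[...,0]<.53)&(abs(P[...,1]+.068)<.03)
    v,u=np.nonzero(m);print(n,np.c_[u,v,(P[m]*1000).round(0)].astype(int).tolist())
```

```text
t 5.35 tcp [ 0.4309 -0.0479  0.2111] yaw 166.06 F [ 0.6 -0.  -4.2] T [ 0.04  0.   -0.02] gw 0.084
 -> slide [0.9, 0.0, 2.1] dr [0.0, 0.0028, 0.001]
t 5.45 tcp [ 0.4311 -0.0483  0.2114] yaw 166.03 F [-0.5  0.5 -4.3] T [ 0.    0.02 -0.  ] gw 0.082
 -> slide [1.2, 0.3, 2.4] dr [-0.0001, 0.0038, 0.0006]
scene [[325, 209, 515, -57, 199], [326, 209, 514, -63, 203], [327, 209, 516, -65, 203], [328, 209, 516, -68, 204], [329, 209, 521, -69, 202], [324, 210, 509, -59, 200], [325, 210, 509, -63, 202], [326, 210, 516, -61, 197], [327, 210, 517, -64, 197], [328, 210, 516, -68, 200], [329, 210, 519, -70, 200], [322, 211, 495, -62, 207], [323, 211, 498, -64, 206], [324, 211, 501, -65, 204], [325, 211, 503, -67, 204], [326, 211, 515, -62, 194], [327, 211, 515, -65, 196], [328, 211, 517, -68, 195], [329, 211, 513, -75, 202], [320, 212, 489, -59, 205], [321, 212, 488, -64, 208], [322, 212, 491, -66, 207], [323, 212, 493, -68, 207], [324, 212, 501, -65, 200], [325, 212, 505, -65, 198], [326, 212, 502, -72, 203], [327, 212, 505, -73, 202], [328, 212, 505, -78, 204], [329, 212, 510, -77, 201], [321, 213
[... 728 characters left out ...]
6, 486, -65, 194], [322, 216, 489, -67, 194], [323, 216, 491, -68, 193], [324, 216, 496, -69, 190], [325, 216, 497, -72, 190], [326, 216, 502, -72, 188], [327, 216, 503, -75, 189], [328, 216, 505, -77, 188], [329, 216, 508, -79, 187], [321, 217, 487, -64, 189], [322, 217, 486, -69, 193], [323, 217, 492, -68, 188], [324, 217, 496, -68, 185], [325, 217, 503, -67, 180], [326, 217, 504, -70, 181], [327, 217, 504, -74, 183], [328, 217, 509, -74, 180], [329, 217, 510, -77, 181], [322, 218, 489, -66, 185], [323, 218, 492, -68, 184], [324, 218, 497, -68, 180], [326, 218, 503, -71, 178], [327, 218, 503, -75, 180], [322, 219, 485, -70, 185], [323, 219, 493, -67, 179], [322, 220, 485, -70, 181]]
top []
```

View pics/s3c.png

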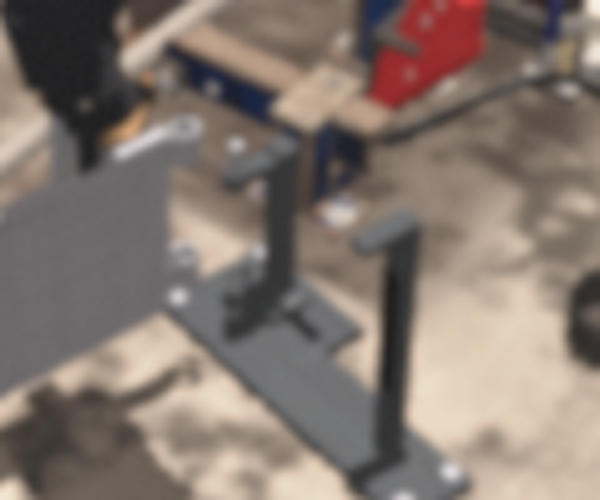

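```bash
cat >> h.py <<'E'
def proj(c,X):
    R=np.array(c["rotation"]);R=Rn.from_quat(R).as_matrix() if R.size==4 else R
    p=(np.atleast_2d(X)-c["position"])@R
    return np.c_[p[:,0]/p[:,2]*c["fx"]+c["cx"],p[:,1]/p[:,2]*c["fy"]+c["cy"]]
def circ(x,y,z,r): 
    t=np.linspace(0,2*np.pi,33); return np.c_[x+r*np.cos(t),y+r*np.sin(t),np.full(33,z)]
def crop(im,c,ctr,shapes,n=12,k=30):
    o=proj(c,ctr)[0].astype(int)-n
    a=cv2.resize(im[o[1]:o[1]+2*n,o[0]:o[0]+2*n],None,fx=400/(2*n),fy=400/(2*n),interpolation=cv2.INTER_NEAREST)[:300] if 0 else cv2.resize(im[o[1]:o[1]+2*n,o[0]:o[0]+2*n],(400,400),interpolation=cv2.INTER_NEAREST)
    for s,col in shapes:
        q=((proj(c,s)-o+.5)*400/(2*n)).astype(np.int32); cv2.polylines(a,[q],False,col,1)
    return a
E
python3 - <<'E'
from h import *
s=bot.read_state(); tc=s["tcp_pos"]; R=Rn.from_quat(s["orientation"]).as_matrix()
k=tc-.08*R[:,0]; kt=tc[2]+.0172-.027
print("pred knuckle",k.round(4),kt)
C=imaging.camera_model("scene");T=imaging.camera_model("top")
s0,t0,s3,t3=[cv2.imread(f"pics/{n}.png") for n in("scene0","top0","s3","t3")]
px,py=.546,-.0785
pin=[(circ(px,py,.167,.004),(0,255,0)),(circ(px,py,.145,.005),(0,0,255)),]
kn=[(circ(k[0],k[1],kt,.0095),(0,255,0)),(circ(k[0],k[1],kt-.025,.0095),(0,0,255))]
A=np.vstack([np.hstack([crop(s0,C,[px,py,.155],pin),crop(t0,T,[px,py,.155],pin)]),np.hstack([crop(s3,C,[*k[:2],kt],kn),crop(t3,T,[*k[:2],kt],kn)])])
cv2.imwrite("pics/ov.png",cv2.resize(A,(600,600)))
E
```

```text
pred knuckle [ 0.5087 -0.0676  0.2117] 0.20158984363029228
```

View pics/ov.png

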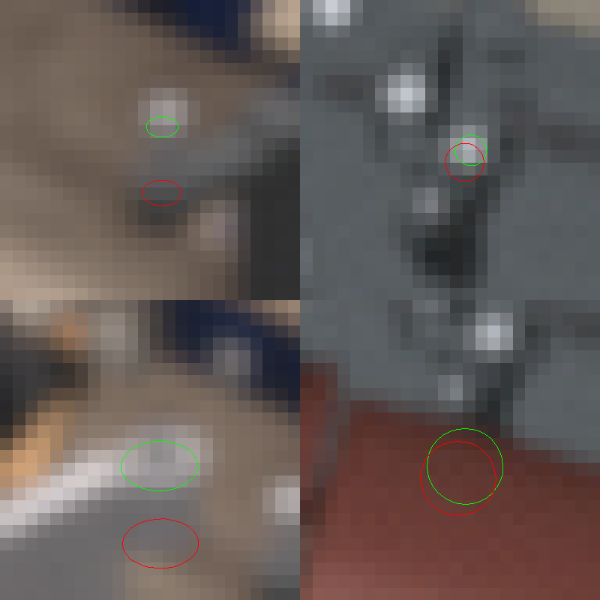

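Overlay: in the scene view the pin tip shows at (164,110) and the prediction is (162,127). The knuckle ring shows at about (166,457) and the prediction is (160,466). The remaining offset is about 1-2 mm, so I take the pin at roughly (0.547, -0.077).

Run:
```python
from h import *
delta([.4694,-.0578,.2114],166.2)
```

```text
t 5.45 tcp [ 0.4311 -0.0483  0.2114] yaw 166.03 F [-0.5  0.5 -4.3] T [ 0.    0.02 -0.  ] gw 0.082
 -> slide [-39.5, -0.0, 0.1] dr [-0.0001, 0.0038, -0.0029]
```

Request:
servo_tool(deltas=[{"slide":[-10,0,0],"dr":[0,0.002,0],"gripper":-1},{"slide":[-20,0,0],"dr":[0,0.002,0],"gripper":-1},{"slide":[-30,0,0],"dr":[0,0.002,0],"gripper":-1},{"slide":[-37,0,0],"dr":[0,0.002,0],"gripper":-1},{"slide":[-39.5,0,0],"dr":[0,0.002,0],"gripper":-1},{"slide":[-39.5,0,0],"dr":[0,0.002,0],"gripper":-1},{"slide":[-39.5,0,0],"dr":[0,0.002,0],"gripper":-1}])

```text
time: 6.15
tcp_pos: [0.4686, -0.0579, 0.2101]
orientation: [0.122, 0.993, 0.0, -0.0]
ft_force: [-0.2, 0.2, -4.2]
grip_width: 0.083
finger_force: 79.2
```

Run:
```python
from h import *
delta([.4694,-.0578,.2014],166.2)
im,d,P,c=wcloud();cv2.imwrite("pics/w4.png",im)
s3=imaging.grab_frame("scene")[0];cv2.imwrite("pics/s4.png",s3)
t3=imaging.grab_frame("top")[0];cv2.imwrite("pics/t4.png",t3)
delta([.4694,-.0578,.2014],166.2)
s=bot.read_state(); tc=s["tcp_pos"]; R=Rn.from_quat(s["orientation"]).as_matrix()
k=tc-.08*R[:,0]; kt=tc[2]+.0172-.027
print("pred knuckle",k.round(4),kt)
C=imaging.camera_model("scene");T=imaging.camera_model("top")
px,py=.547,-.077
pin=[(circ(px,py,.167,.004),(0,255,0)),(circ(px,py,.145,.005),(0,0,255)),]
kn=[(circ(k[0],k[1],kt,.0095),(0,255,0)),(circ(k[0],k[1],kt-.025,.0095),(0,0,255))]
w=cv2.resize(im[300:370,280:380],(571,400),interpolation=cv2.INTER_CUBIC)
A=np.hstack([crop(s3,C,[*k[:2],.185],kn+pin),crop(t3,T,[*k[:2],kt],kn),w])
cv2.imwrite("pics/ov2.png",cv2.resize(A,(800,233)))
```

```text
t 6.15 tcp [ 0.4686 -0.0579  0.2101] yaw 166.0 F [-0.2  0.2 -4.2] T [-0.01 -0.   -0.01] gw 0.083
 -> slide [-0.7, 0.3, 8.7] dr [0.0, -0.0008, -0.0035]
t 6.3 tcp [ 0.4687 -0.0579  0.2104] yaw 166.01 F [ 0.3 -0.1 -4.3] T [-0.02  0.05 -0.  ] gw 0.083
 -> slide [-0.7, 0.2, 9.0] dr [-0.0, -0.0001, -0.0034]
pred knuckle [ 0.5463 -0.0772  0.2103] 0.20055254423243077
```

View pics/ov2.png

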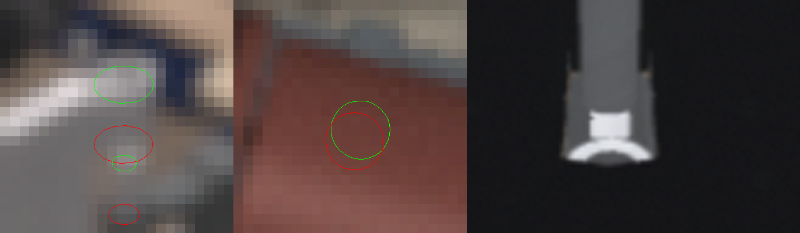

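The view shows the upper knuckle ring at (126,76) directly above the pin tip at (127,155), aligned within about half a pixel. I'll lower it gently.

Request:
servo_tool(deltas=[{"slide":[-0.5,0,3],"dr":[0,0,0],"gripper":-1},{"slide":[-0.5,0,6],"dr":[0,0,0],"gripper":-1},{"slide":[-0.5,0,8],"dr":[0,0,0],"gripper":-1},{"slide":[-0.5,0,9],"dr":[0,0,0],"gripper":-1},{"slide":[-0.5,0,10],"dr":[0,0,0],"gripper":-1},{"slide":[-0.5,0,10.5],"dr":[0,0,0],"gripper":-1},{"slide":[-0.5,0,10.5],"dr":[0,0,0],"gripper":-1}])

```text
time: 7.0
tcp_pos: [0.4694, -0.0581, 0.1999]
orientation: [0.122, 0.993, 0.0, -0.0]
ft_force: [0.8, -0.5, -3.8]
grip_width: 0.081
finger_force: 79.2
```

Run:
```python
from h import *
delta([.4694,-.0578,.18],166.2)
```

```text
t 7.0 tcp [ 0.4694 -0.0581  0.1999] yaw 166.0 F [ 0.8 -0.5 -3.8] T [-0.03 -0.03  0.01] gw 0.081
 -> slide [0.1, 0.3, 19.9] dr [0.0, -0.0, -0.0034]
```

Request:
servo_tool(deltas=[{"slide":[0,0,1],"dr":[0,0,0],"gripper":-1},{"slide":[0,0,2],"dr":[0,0,0],"gripper":-1},{"slide":[0,0,3],"dr":[0,0,0],"gripper":-1},{"slide":[0,0,3],"dr":[0,0,0],"gripper":-1}])

```text
time: 7.4
tcp_pos: [0.4693, -0.058, 0.1967]
orientation: [0.122, 0.993, 0.0, -0.0]
ft_force: [0.0, 0.3, -3.0]
grip_width: 0.083
finger_force: 79.2
```

Run:
```python
from h import *
delta([.4694,-.0578,.18],166.2)
```

```text
t 7.4 tcp [ 0.4693 -0.058   0.1967] yaw 166.0 F [ 0.   0.3 -3. ] T [-0.03 -0.01 -0.03] gw 0.083
 -> slide [-0.1, 0.3, 16.7] dr [0.0, -0.0004, -0.0034]
```

Request:
servo_tool(deltas=[{"slide":[0,0,1],"dr":[0,0,0],"gripper":-1},{"slide":[0,0,2],"dr":[0,0,0],"gripper":-1},{"slide":[0,0,2],"dr":[0,0,0],"gripper":-1}])

```text
time: 7.7
tcp_pos: [0.4692, -0.058, 0.1947]
orientation: [0.122, 0.993, 0.0, -0.0]
ft_force: [0.6, -0.2, -4.0]
grip_width: 0.083
finger_force: 79.2
```

Run:
```python
from h import *
delta([.4694,-.0578,.18],166.2)
```

```text
t 7.7 tcp [ 0.4692 -0.058   0.1947] yaw 166.0 F [ 0.6 -0.2 -4. ] T [-0.03  0.01 -0.01] gw 0.083
 -> slide [-0.1, 0.3, 14.7] dr [-0.0, -0.0004, -0.0034]
```

Request:
servo_tool(deltas=[{"slide":[0,0,1.5],"dr":[0,0,0],"gripper":-1},{"slide":[0,0,3],"dr":[0,0,0],"gripper":-1},{"slide":[0,0,4.5],"dr":[0,0,0],"gripper":-1},{"slide":[0,0,6],"dr":[0,0,0],"gripper":-1},{"slide":[0,0,6],"dr":[0,0,0],"gripper":-1}])

```text
time: 8.2
tcp_pos: [0.4692, -0.058, 0.1885]
orientation: [0.122, 0.993, 0.0, -0.0]
ft_force: [-0.1, -1.1, -4.4]
grip_width: 0.081
finger_force: 79.2
```

Run:
```python
from h import *
delta([.4694,-.0578,.18],166.2)
```

```text
t 8.2 tcp [ 0.4692 -0.058   0.1885] yaw 166.0 F [-0.1 -1.1 -4.4] T [ 0.05  0.03 -0.  ] gw 0.081
 -> slide [-0.2, 0.3, 8.5] dr [-0.0, -0.0006, -0.0034]
```

Well engaged and free. Home is expected near TCP z of about 0.180.

Request:
servo_tool(deltas=[{"slide":[0,0,1.5],"dr":[0,0,0],"gripper":-1},{"slide":[0,0,3],"dr":[0,0,0],"gripper":-1},{"slide":[0,0,4.5],"dr":[0,0,0],"gripper":-1},{"slide":[0,0,6],"dr":[0,0,0],"gripper":-1},{"slide":[0,0,6.5],"dr":[0,0,0],"gripper":-1},{"slide":[0,0,6.5],"dr":[0,0,0],"gripper":-1}])

```text
time: 8.8
tcp_pos: [0.4693, -0.0581, 0.1822]
orientation: [0.122, 0.993, -0.0, -0.0]
ft_force: [0.0, -0.0, -4.3]
grip_width: 0.084
finger_force: 79.2
```

Run:
```python
from h import *
delta([.4694,-.0578,.18],166.2)
```

```text
t 8.8 tcp [ 0.4693 -0.0581  0.1822] yaw 166.0 F [ 0.  -0.  -4.3] T [ 0.03 -0.03  0.03] gw 0.084
 -> slide [-0.0, 0.3, 2.2] dr [-0.0, -0.0002, -0.0035]
```

Request:
servo_tool(deltas=[{"slide":[0,0,0.5],"dr":[0,0,0],"gripper":-1},{"slide":[0,0,1],"dr":[0,0,0],"gripper":-1},{"slide":[0,0,1.5],"dr":[0,0,0],"gripper":-1},{"slide":[0,0,2],"dr":[0,0,0],"gripper":-1},{"slide":[0,0,2],"dr":[0,0,0],"gripper":-1}])

```text
time: 9.3
tcp_pos: [0.4693, -0.058, 0.1803]
orientation: [0.122, 0.993, 0.0, -0.0]
ft_force: [-0.6, -0.2, -3.7]
grip_width: 0.081
finger_force: 79.2
```

Run:
```python
from h import *
delta([.4694,-.0578,.18],166.2)
```

```text
t 9.3 tcp [ 0.4693 -0.058   0.1803] yaw 166.0 F [-0.6 -0.2 -3.7] T [-0.01 -0.01  0.02] gw 0.081
 -> slide [-0.0, 0.3, 0.3] dr [-0.0, -0.0002, -0.0034]
```

Request:
servo_tool(deltas=[{"slide":[0,0,0.4],"dr":[0,0,0],"gripper":-1},{"slide":[0,0,0.8],"dr":[0,0,0],"gripper":-1},{"slide":[0,0,0.8],"dr":[0,0,0],"gripper":-1}])

```text
time: 9.6
tcp_pos: [0.4695, -0.0581, 0.1797]
orientation: [0.122, 0.993, -0.0, 0.0]
ft_force: [-0.7, 0.5, -3.1]
grip_width: 0.085
finger_force: 79.4
```

Run:
```python
from h import *
delta([.4694,-.0578,.18],166.2)
```

```text
t 9.6 tcp [ 0.4695 -0.0581  0.1797] yaw 166.01 F [-0.7  0.5 -3.1] T [0.01 0.02 0.01] gw 0.085
 -> slide [0.2, 0.2, -0.3] dr [-0.0, 0.0003, -0.0034]
```

Request:
servo_tool(deltas=[{"slide":[0,0,0.5],"dr":[0,0,0],"gripper":-1},{"slide":[0,0,0.5],"dr":[0,0,0],"gripper":-1},{"slide":[0,0,0.5],"dr":[0,0,0],"gripper":-1}])

```text
time: 9.9
tcp_pos: [0.4696, -0.0581, 0.1796]
orientation: [0.122, 0.993, -0.0, 0.0]
ft_force: [-1.9, 0.7, 1.0]
grip_width: 0.082
finger_force: 80.1
```

Request:
servo_tool(deltas=[{"slide":[0,0,0.5],"dr":[0,0,0],"gripper":-1},{"slide":[0,0,0.5],"dr":[0,0,0],"gripper":-1},{"slide":[0,0,0.5],"dr":[0,0,0],"gripper":-1}])

```text
time: 10.2
tcp_pos: [0.4697, -0.0581, 0.1795]
orientation: [0.122, 0.993, -0.0, 0.0]
ft_force: [-4.3, 1.1, 4.7]
grip_width: 0.084
finger_force: 80.7
```

Request:
servo_tool(deltas=[{"slide":[0,0,-0.8],"dr":[0,0,0],"gripper":-1},{"slide":[0,0,-0.8],"dr":[0,0,0],"gripper":-0.5},{"slide":[0,0,-0.8],"dr":[0,0,0],"gripper":0},{"slide":[0,0,-0.8],"dr":[0,0,0],"gripper":0},{"slide":[0,0,-0.8],"dr":[0,0,0],"gripper":0},{"slide":[0,0,-0.8],"dr":[0,0,0],"gripper":0}], grip_force=20)

```text
time: 10.8
tcp_pos: [0.4694, -0.0581, 0.1794]
orientation: [0.122, 0.993, -0.0, 0.0]
ft_force: [-0.0, 0.2, -0.4]
grip_width: 0.503
finger_force: 0.0
```

Run:
```python
from h import *
delta([.4694,-.0578,.18],166.2)
im,d,P=cloud("scene"); cv2.imwrite("pics/s5.png",im)
s=bot.read_state(); tc=np.array([.4697,-.0581,.18]); R=Rn.from_quat(s["orientation"]).as_matrix()
m=(P[...,0]>.38)&(P[...,0]<.53)&(abs(P[...,1]+.055)<.045)&(P[...,2]>.03)&(P[...,2]<.17)
T=(P[m]-tc)@R; ok=(abs(T[:,1])<.012)&(abs(T[:,0])<.08); Q=P[m][ok]
c,_,Vt=(lambda A:(A.mean(0),*np.linalg.svd(A-A.mean(0),full_matrices=False)[1:]))(Q)
print(len(Q),c.round(4),"normal",Vt[2].round(4))
```

```text
t 10.8 tcp [ 0.4694 -0.0581  0.1794] yaw 166.0 F [-0.   0.2 -0.4] T [-0.04 -0.03  0.08] gw 0.503
 -> slide [0.1, 0.3, -0.6] dr [-0.0, 0.0001, -0.0035]
1195 [ 0.4593 -0.0581  0.0995] normal [0.2407 0.9706 0.0032]
```

Force is back to about 0 with the gate released, and the leaf normal is (0.24, 0.97, 0.003), so it is upright and open. I'll back out, close the fist and come down on the push side (+tool y).

Request:
servo_tool(deltas=[{"slide":[0,0,-15],"dr":[0,0,0],"gripper":0},{"slide":[0,0,-40],"dr":[0,0,0],"gripper":0},{"slide":[0,0,-62],"dr":[0,0,0],"gripper":0},{"slide":[0,0,-62],"dr":[0,0,0],"gripper":0},{"slide":[0,25,-62],"dr":[0,0,0],"gripper":-1},{"slide":[0,45,-62],"dr":[0,0,0],"gripper":-1},{"slide":[0,45,-62],"dr":[0,0,0],"gripper":-1},{"slide":[0,45,-62],"dr":[0,0,0],"gripper":-1}])

```text
time: 11.65
tcp_pos: [0.4798, -0.0144, 0.2404]
orientation: [0.121, 0.993, -0.0, -0.001]
ft_force: [0.3, 0.7, -0.0]
grip_width: -0.002
finger_force: 0.0
```

```bash
cat >> h.py <<'E'
def gate_angle(n="scene"):
    im,d,P=cloud(n); px=np.array([.547,-.0775])
    m=(P[...,2]>.03)&(P[...,2]<.17); r=np.linalg.norm(P[...,:2]-px,axis=-1); m&=(r>.03)&(r<.16)
    m[(P[...,0]>.585)]=0
    Q=P[m]; a=np.degrees(np.arctan2(Q[:,1]-px[1],Q[:,0]-px[0]))%360
    h,e=np.histogram(a,bins=np.arange(120,300,4)); i=h.argmax(); sel=a[(a>e[i]-6)&(a<e[i]+10)]
    print("gate angle",np.median(sel).round(1),len(sel)); return im
E
python3 - <<'E'
from h import *
delta([.547-.0776+.045*.242,-.0775+.0194+.045*.97,.190],166)
gate_angle()
E
```

```text
t 11.65 tcp [ 0.4798 -0.0144  0.2404] yaw 166.07 F [ 0.3  0.7 -0. ] T [-0.04 -0.01 -0.01] gw -0.002
 -> slide [-0.6, 0.1, 50.4] dr [-0.0006, -0.0014, 0.0013]
gate angle 167.4 1097
```

Request:
servo_tool(deltas=[{"slide":[0,0,25],"dr":[0,0,0],"gripper":-1},{"slide":[0,0,48],"dr":[0,0,0],"gripper":-1},{"slide":[0,-12,50],"dr":[0,0,0],"gripper":-1},{"slide":[0,-22,50],"dr":[0,0,0],"gripper":-1},{"slide":[1,-29,50],"dr":[0,0,0],"gripper":-1},{"slide":[2,-35,50],"dr":[0,0,0],"gripper":-1},{"slide":[2.5,-41,50],"dr":[0,0,0],"gripper":-1},{"slide":[2.5,-46,50],"dr":[0,0,0],"gripper":-1}])

```text
time: 12.5
tcp_pos: [0.4669, -0.0591, 0.1921]
orientation: [0.122, 0.993, -0.0, 0.001]
ft_force: [0.6, -0.6, -0.8]
grip_width: -0.002
finger_force: 0.2
```

Run:
```python
from h import *
delta([.547,-.0775,.190],166)
gate_angle()
```

```text
t 12.5 tcp [ 0.4669 -0.0591  0.1921] yaw 165.98 F [ 0.6 -0.6 -0.8] T [-0.   -0.01  0.02] gw -0.002
 -> slide [-82.2, 1.6, 2.2] dr [-0.0, 0.0013, -0.0003]
gate angle 181.1 891
```

Request:
servo_tool(deltas=[{"slide":[-0.5,-6,2],"dr":[0,0,0],"gripper":-1},{"slide":[-1,-13,2],"dr":[0,0,0],"gripper":-1},{"slide":[-2,-20,2],"dr":[0,0,0],"gripper":-1},{"slide":[-4.5,-27,2],"dr":[0,0,0],"gripper":-1},{"slide":[-7,-33,2],"dr":[0,0,0],"gripper":-1},{"slide":[-10,-40,2],"dr":[0,0,0],"gripper":-1},{"slide":[-14,-46,2],"dr":[0,0,0],"gripper":-1},{"slide":[-18,-51,2],"dr":[0,0,0],"gripper":-1}])

```text
time: 13.35
tcp_pos: [0.4721, -0.113, 0.1894]
orientation: [0.122, 0.993, -0.0, -0.0]
ft_force: [0.1, 1.0, 0.7]
grip_width: 0.001
finger_force: 0.1
```

Run:
```python
from h import *
delta([.547,-.0775,.190],166)
gate_angle();gate_angle("top")
```

```text
t 13.35 tcp [ 0.4721 -0.113   0.1894] yaw 165.99 F [0.1 1.  0.7] T [ 0.08 -0.02 -0.  ] gw 0.001
 -> slide [-64.1, 52.5, -0.6] dr [-0.0, 0.0, -0.0002]
gate angle 259.9 226
gate angle 217.0 86
```

Request:
servo_tool(deltas=[{"slide":[-6,-6.5,0],"dr":[0,0,0],"gripper":-1},{"slide":[-10.5,-10.5,0],"dr":[0,0,0],"gripper":-1},{"slide":[-15,-14,0],"dr":[0,0,0],"gripper":-1},{"slide":[-20,-17,0],"dr":[0,0,0],"gripper":-1},{"slide":[-25,-20,0],"dr":[0,0,0],"gripper":-1},{"slide":[-29,-22,0],"dr":[0,0,0],"gripper":-1},{"slide":[-32,-23,0],"dr":[0,0,0],"gripper":-1},{"slide":[-33,-23,0],"dr":[0,0,0],"gripper":-1}])

```text
time: 14.25
tcp_pos: [0.4986, -0.1428, 0.1893]
orientation: [0.122, 0.993, -0.0, -0.0]
ft_force: [-1.0, 0.7, 0.3]
grip_width: -0.002
finger_force: 0.3
```

Run:
```python
from h import *
delta([.547,-.0775,.190],166)
im=gate_angle();gate_angle("top")
cv2.imwrite("pics/s6.png",cv2.resize(im[185:285,290:410],(600,500),interpolation=cv2.INTER_CUBIC))
```

```text
t 14.25 tcp [ 0.4986 -0.1428  0.1893] yaw 166.0 F [-1.   0.7  0.3] T [0.06 0.13 0.01] gw -0.002
 -> slide [-31.2, 75.1, -0.7] dr [-0.0001, -0.0001, -0.0001]
gate angle 243.6 638
gate angle 241.8 72
```

View pics/s6.png

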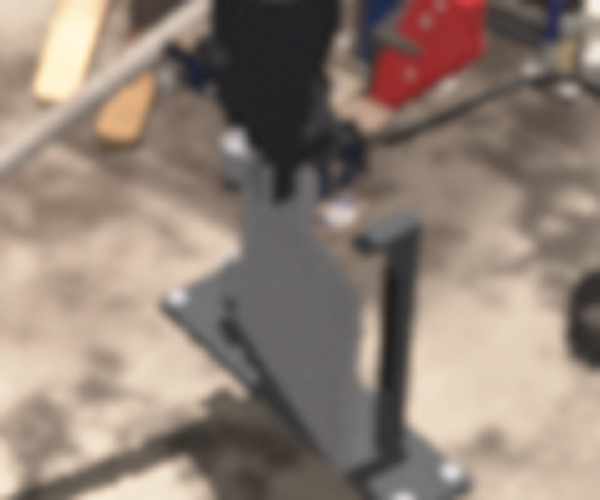

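The gate is home at about 243°, its free end just short of the keeper at (375,235). Finishing slowly.

Request:
servo_tool(deltas=[{"slide":[-2.5,-1,0],"dr":[0,0,0],"gripper":-1},{"slide":[-5,-2,0],"dr":[0,0,0],"gripper":-1},{"slide":[-7,-3,0],"dr":[0,0,0],"gripper":-1},{"slide":[-9,-3.5,0],"dr":[0,0,0],"gripper":-1},{"slide":[-11,-4,0],"dr":[0,0,0],"gripper":-1},{"slide":[-12.5,-4.5,0],"dr":[0,0,0],"gripper":-1},{"slide":[-14,-5,0],"dr":[0,0,0],"gripper":-1},{"slide":[-14,-5,0],"dr":[0,0,0],"gripper":-1}])

```text
time: 15.15
tcp_pos: [0.5108, -0.151, 0.1894]
orientation: [0.122, 0.993, -0.0, 0.0]
ft_force: [-0.1, 0.3, -0.6]
grip_width: -0.0
finger_force: 0.0
```

Run:
```python
from h import *
delta([.547,-.0775,.190],166)
im=gate_angle();gate_angle("top")
```

```text
t 15.15 tcp [ 0.5108 -0.151   0.1894] yaw 166.0 F [-0.1  0.3 -0.6] T [-0.05  0.03 -0.02] gw -0.0
 -> slide [-17.3, 80.0, -0.6] dr [-0.0001, 0.0001, -0.0]
gate angle 253.5 906
gate angle 250.7 47
```

Request:
servo_tool(deltas=[{"slide":[-1,0,0],"dr":[0,0,0],"gripper":-1},{"slide":[-2,0,0],"dr":[0,0,0],"gripper":-1},{"slide":[-2.5,0,0],"dr":[0,0,0],"gripper":-1},{"slide":[-2.5,0,0],"dr":[0,0,0],"gripper":-1}])

```text
time: 15.65
tcp_pos: [0.5131, -0.1515, 0.1893]
orientation: [0.122, 0.993, -0.0, -0.0]
ft_force: [-0.5, -0.5, 0.5]
grip_width: 0.001
finger_force: 0.1
```

Request:
servo_tool(deltas=[{"slide":[-0.7,0,0],"dr":[0,0,0],"gripper":-1},{"slide":[-1.4,0,0],"dr":[0,0,0],"gripper":-1},{"slide":[-1.4,0,0],"dr":[0,0,0],"gripper":-1}])

```text
time: 15.95
tcp_pos: [0.5146, -0.1518, 0.1894]
orientation: [0.122, 0.993, -0.0, 0.0]
ft_force: [-0.2, 1.0, 0.6]
grip_width: -0.001
finger_force: 0.1
```

Request:
servo_tool(deltas=[{"slide":[-0.7,0,0],"dr":[0,0,0],"gripper":-1},{"slide":[-1.5,0,0],"dr":[0,0,0],"gripper":-1},{"slide":[-1.5,0,0],"dr":[0,0,0],"gripper":-1}])

```text
time: 16.25
tcp_pos: [0.5156, -0.152, 0.1893]
orientation: [0.122, 0.993, 0.0, -0.0]
ft_force: [-3.6, -0.3, 1.7]
grip_width: 0.001
finger_force: 1.3
```

Run:
```python
from h import *
delta([.547,-.0775,.190],166)
im=gate_angle();gate_angle("top")
```

```text
t 16.25 tcp [ 0.5156 -0.152   0.1893] yaw 166.0 F [-3.6 -0.3  1.7] T [ 0.01  0.42 -0.02] gw 0.001
 -> slide [-12.4, 79.9, -0.7] dr [-0.0, -0.001, 0.0001]
gate angle 256.6 931
gate angle 253.2 38
```

Request:
servo_tool(deltas=[{"slide":[-0.6,0,0],"dr":[0,0,0],"gripper":-1},{"slide":[-0.6,0,0],"dr":[0,0,0],"gripper":-1}])

```text
time: 16.55
tcp_pos: [0.5157, -0.1521, 0.1893]
orientation: [0.122, 0.993, 0.0, -0.001]
ft_force: [-5.8, 1.0, 4.0]
grip_width: -0.0
finger_force: 2.9
```

Request:
servo_tool(deltas=[{"slide":[2,0,0],"dr":[0,0,0],"gripper":-1},{"slide":[10,0,0],"dr":[0,0,0],"gripper":-1},{"slide":[30,0,-15],"dr":[0,0,0],"gripper":-1},{"slide":[40,0,-50],"dr":[0,0,0],"gripper":-1},{"slide":[50,40,-90],"dr":[0,0,0],"gripper":-1},{"slide":[50,80,-110],"dr":[0,0,0],"gripper":-1},{"slide":[50,80,-110],"dr":[0,0,0],"gripper":-1},{"slide":[50,80,-110],"dr":[0,0,0],"gripper":-1}])

```text
time: 17.35
tcp_pos: [0.4877, -0.0618, 0.3002]
orientation: [0.121, 0.993, -0.0, 0.001]
ft_force: [-0.4, -1.4, -0.7]
grip_width: 0.001
finger_force: 0.0
```

Run:
```python
from h import *
delta([.547,-.0775,.190],166)
im,d,P=cloud("scene"); imt,dt,Pt=cloud("top")
gate_angle()
for P,n in((P,"scene"),(Pt,"top")):
    m=(P[...,2]>.178)&(P[...,2]<.225)&(abs(P[...,0]-.528)<.03)&(abs(P[...,1]+.155)<.03); Q=P[m]
    print(n,len(Q),Q.mean(0).round(4),np.percentile(Q,[3,97],axis=0).round(4).tolist())
    f=(Q.mean(0)[:2]-[.547,-.0775])@[np.cos(np.radians(-13.6)),np.sin(np.radians(-13.6))]; print("frame x",f)
cv2.imwrite("pics/s7.png",cv2.resize(im[185:285,290:410],(600,500),interpolation=cv2.INTER_CUBIC))
```

```text
t 17.35 tcp [ 0.4877 -0.0618  0.3002] yaw 166.15 F [-0.4 -1.4 -0.7] T [-0.04  0.    0.01] gw 0.001
 -> slide [-61.1, -1.0, 110.3] dr [-0.0003, 0.0025, 0.0026]
gate angle 253.7 895
scene 109 [ 0.5227 -0.1605  0.2011] [[0.5165, -0.1759, 0.1798], [0.5311, -0.1412, 0.2186]]
frame x -0.004094206466798717<stdin>:7: RuntimeWarning: Mean of empty slice.
  ret = um.true_divide(
Traceback (most recent call last):
IndexError: index -1 is out of bounds for axis 0 with size 0
```

Run:
```python
from h import *
im=gate_angle()
C=imaging.camera_model("scene")
P=cloud("scene")[2]
m=(P[...,2]>.04)&(P[...,2]<.165)&(np.linalg.norm(P[...,:2]-[.520,-.16],axis=-1)<.05)
Q=P[m];u=np.array([np.cos(np.radians(-13.6)),np.sin(np.radians(-13.6))]);w=np.array([-u[1],u[0]])
X=(Q[:,:2]-[.547,-.0775])@u;Y=(Q[:,:2]-[.547,-.0775])@w;k=(abs(X)<.03)&(Y<-.02)
p=np.polyfit(Y[k],X[k],1);print(len(Q),"slope deg",np.degrees(np.arctan(p[0])),"x at tab",np.polyval(p,-.08))
cv2.imwrite("pics/s7.png",cv2.resize(im[185:285,290:410],(600,500),interpolation=cv2.INTER_CUBIC))
```

```text
gate angle 253.6 906
567 slope deg 3.4398898710050827 x at tab -0.0035157806069166814
```

View pics/s7.png

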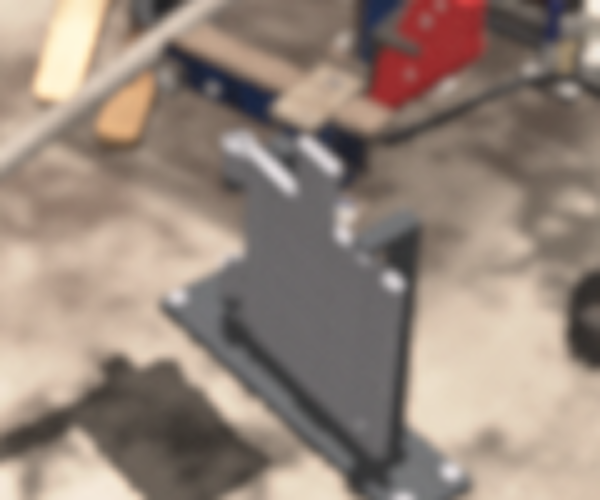

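The image shows the gate at rest and shut, with its leaf under the keeper at (385,240). It stands about 3° back from the pressed contact, roughly 3-4 mm at the tab, which is inside the 9 mm allowance.

```bash
python3 -c "
from plant import order; print(order.finish_job())"
```

```text
the job is handed in; nothing more can be done
None
```

The gate hangs home on both pins and is swung shut under the keeper. It rests about 3° (3–4 mm at the tab, allowance 9 mm) off the stop post after a small rebound. I let go and handed the job in, but no verdict came back; nothing came near the mug or cup, though I did not re-measure them at the end.

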